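# Hold the ratchet case vice open at its index

## Robot

A 6-joint arm with a two-finger parallel gripper is mounted at the origin on a cart in front of the work surface, level with it; the furniture and walls round the work are solid. World frame = base frame: x ahead of the robot, y to its left, z up, the work surface at z = 0. Lengths are in m, angles in rad, forces in N, time in s.
With the tool pointing down it reaches from about 0.25 to 0.725 m from the base axis. Payload 4 kg.
Tool frame: the origin (TCP) lies midway between the tips of the shut fingers; the grasp point (between the pads) lies 19 mm behind it; z points along the fingers, y is the line along which they close (so a half turn about z gives the same grasp; the last joint's range is limited). The gripper opens to 85 mm and grips with 20 to 120 N. Pads are 22 mm wide; open, the fingers measure 114 mm over their backs; the gripper's body (76 mm by 85 mm) begins 54 mm behind the grasp point. The pads swing forward as they close: fully open they stand 13 mm farther back than shut.
Start: joints at [-1.294, 0.241, 0.005, 1.335, 0, 1.571], TCP at [0.137, -0.481, 0.208] pointing down, gripper open.
Joint ranges: [-2.72, 2.72], [-1.05, 1.87], [-1.09, 1.28], [-1.99, 2.15], [-1.42, 1.44], [-3.14, 3.14]. Speed limits (rad/s): [2.79, 2.79, 3.14, 3.14, 3.14, 3.14].

## Interface

Orientations are given as a unit quaternion [x, y, z, w].
In Python, from workcell import bot gives the robot as it stands. The module is installed in compiled form; this text tells all that it offers.
- The arm moves only by the tool jog_arm, never from a script. Its argument "deltas" is a list of rows, each an object with "fingers": the opening, from 0 (shut) to 1 (fully open); "delta_pos": the shift along the tool's x, y, z normalised to -1 to 1, where 1 is 300 mm, a list of three; "yaw": the turn about the tool's z normalised to -1 to 1, where 1 is pi/4 rad. A call has 1 to 12 rows; each row is the pose to reach, as a shift and turn from the pose commanded when the call began, along the tool's axes at that moment; what a row does not reach only later rows make up. A row lasts 1/10 s, in which the tool goes at most 50 mm and 8.59 degrees, less where a joint would pass 70% of its speed; a pose out of reach is approached as far as the arm can. A call with a number of a shift or a turn outside -1 to 1 is refused whole. A call with a gripper value outside its range is refused whole. The fingers move at their own pace and stop on an object; the grip force is fixed at half the most. Time passes only in rows, so rows that repeat a pose let the fingers close. It gives the time, the measured TCP pose, the force, the opening and the grip force at its end, in the units of the state.
- bot.get_obs(): the state, without advancing time (a new reading comes with each control period).
- bot.camera(name): name is "scene" or "top" or "wrist"; returns a dict with "image" (384x512x3 uint8, red, green, blue), "range_z" (384x512 float32, m along the optical axis (not along the pixel's ray), 0 where there is no reading), "fx", "fy", "cx", "cy" (pixels), "rvec" (rotation vector, rad) and "tvec" (3), from world to camera coordinates, as OpenCV has them. Camera axes: x right, y down, z forward; pixel columns grow to the right and rows downward; lengths in m; the calibration is good to about 2 mm. A picture is of the moment at which its call begins.
- bot.job_done(): hands the job in; it is judged then, once.
The state is a dict: "clock": time; "joint_pos": joint angles; "joint_vel": joint speeds; "tau": joint torques, N m; "eef_pos": TCP position; "tool_rot": TCP orientation; "ft_force": force on the tool from outside, world axes, zero at the start; "ft_torque": the same for the moment, N m; "grip_width": finger opening in m; "grasp_force": force on a finger pad.
Only numpy, scipy, OpenCV 4.12 (cv2) and the standard library are available. Lean on these libraries where they do the work, as an engineer would, in place of code of your own. Each camera call takes 0.05 s, during which the arm holds its last target. There are 200 camera calls.

## Task

I want to set the next watch case in the spring-jaw case vice. Press the pawl lever down by its black thumb pad until it clicks and stays down by itself, which lifts the pawl out of the rack. Then draw the sliding jaw out by the round black pull knob, against its spring, until the jaw's pointer line is level with the line on the brass index rider, and keep it there: finish while still holding the knob at the mark, with the lever still latched down, the rider where I set it, and the watch case, the loupe and the tweezers left where they lie.

Things in the scene. Friction and masses are not known exactly. Their poses are not given: they have to be found in the camera images.
- vice: Case vice, dark slab with white castings, too heavy to shift. Origin on the bench under its middle; x axis along the rack bar from the pull knob (-x end, robot side) to the fixed jaw, y left, z up. In mm: front block x -85..-60, y +-33, to z 68; jaws and pegs x 30..96, to z 72; lever pillar x -40 y -36, to z 70; detent post x -40 y -132..-118, to z 70; scale rail and rider y 43..62, to z 45
- jaw (a joint): Travel of the sliding jaw with rack bar and pull knob, m: 0 shut, grows as the knob is pulled along the vice's -x axis, stop at 0.044. A spring pulls it back to 0 with about 7 N at 0, rising to 12 N at 0.036. While the pawl blade is down in the rack it can move only about 2 mm
- sliding_jaw: The moving part of the vice: aluminium jaw block with two white pegs, steel rack bar and, on the bar's front end, the black spool-shaped pull knob, in front of the slab with free bench below it. At jaw travel 0 its origin and axes are those of the vice
- knob_grip (a point): Middle of the knob's fluted grip: a 22 mm diameter, 28 mm long cylinder along the vice's x axis; beyond it on the -x side a 32 mm diameter, 8 mm thick flange begins 16 mm from this point. 45 mm above the bench; can be pinched from above with the fingers closing along the vice's y axis. At rest it is 112 mm from the vice's origin along -x
- pawl_lever (a joint): Angle of the pawl lever, rad: 0 at rest (tail up, blade in the rack), grows as the thumb pad is pressed down; a spring lifts it back to 0. About 0.26 is where the spring plunger of the detent snaps over the lever's end and holds it; stop at 0.31. Pressing past the plunger takes about 14 N on the pad. From about 0.2 on the blade is clear of the rack. The pad sinks about 44 mm x angle
- lever: The steel pawl lever with its round black thumb pad, 22 mm diameter, on the tail to the right. Origin on its pivot, in the vice's frame at x -40, y -36, z 62 mm; it tips about the vice's x axis
- pad_top (a point): Centre of the pad's flat top. At rest it is about 79 mm above the bench at x -40, y -78 mm in the vice's frame; held down it is about 67 mm above the bench
- pointer (a point): The black line on the pointer at the left side of the sliding jaw, at the inner edge of the scale rail, 42 mm above the bench; axes parallel to the vice's; moves with the jaw, at x = 42 mm - jaw travel, y = 42 mm in the vice's frame
- rider (a joint): Where the brass index rider is clamped on the scale rail, m, on the same scale as jaw: when jaw has the same value the pointer and the index line are level. Between 0.016 and 0.036, set before the start; must stay as it is
- index_line (a point): The black line on top of the brass index rider at its inner edge, 45 mm above the bench; axes parallel to the vice's; in the vice's frame at x = 42 mm - rider, y = 44 mm. The rider is 12 mm long along the rail, with a knurled screw on the outside
- watch_case: Bystander: loose steel watch case, 40 mm across, 52 mm over the lugs, 10 mm high, on the bench to the left of the vice; origin under its centre
- loupe: Bystander: loose black eye loupe, 34 mm diameter, 34 mm high, to the right of the vice; origin under its centre
- tweezers: Bystander: loose steel tweezers, 131 mm long, lying flat to the right of the vice; origin under the middle

How it is judged:
On the way, in this order (a step that is already met when the one before it is completed fails the run):
1. the pawl lever is pressed down and held by its detent, with the robot off it and the jaw still shut (value of joint pawl_lever above 0.22 rad and contact force between each of the fingers, the arm and lever below 0.3 N and value of joint jaw below 0.004 m), for 0.3 s.
2. the jaw is drawn out by the knob until its pointer is level with the rider's line (x of pointer in the frame of index_line between -0.003 and 0.003 m and contact force between the fingers and sliding_jaw above 3 N and distance between the grasp point and knob_grip below 0.045 m), for 0.3 s.
At the end, for the whole second after the job is handed in: The fingers hold the pull knob (more than 3 N on the sliding part, grasp within 45 mm of the knob's middle) and the jaw is at rest with its pointer within 3 mm of the rider's line along the scale; the pawl lever stays latched (above 0.22 rad) with the robot not touching it (all of step 2 and velocity of joint jaw between -0.005 and 0.005 m/s and value of joint pawl_lever above 0.22 rad and contact force between each of the fingers, the arm and lever below 0.3 N); the arm keeps its last pose, push and grip.
It fails at once if the index rider is shifted by more than 2 mm (distance of index_line from where it was at the start of the episode above 0.002 m).
It fails at once if the watch case, the loupe or the tweezers are moved by more than 10 mm (distance of any of watch_case, loupe, tweezers from where it was at the start of the episode above 0.01 m).
It also fails if it takes over 38 s, if anything falls off the work surface, if the arm or the gripper's body presses on something with over 40 N, if the wrist force passes 120 N, or if a joint passes its speed limit or range.

## Working session

There is one attempt and no reset: what is moved stays moved. The work goes in short steps, Python scripts to look and compute and a tool call to move; the robot and the scene stay as the last step left them, time stands still between calls to the robot, and variables do not carry over. Pictures are saved under pics/ and viewed, at most 10 in all, crops included, and the job is handed in when it is done.

Besides the shell and the picture viewer there is one more tool, called after "Emit:" as a command line: name --argument value ..., lists and objects as JSON in quotes. jog_arm: Moves the arm, as the interface text tells. Scaled input: -1 to 1 covers 300 mm each way for a shift and pi/4 rad each way for a turn. Its arguments: {"type":"object","properties":{"deltas":{"type":"array","items":{"type":"object","properties":{"fingers":{"type":"number"},"delta_pos":{"type":"array","items":{"type":"number"}},"yaw":{"type":"number"}}}}},"required":["deltas"]}

```bash
mkdir -p pics; cat > h.py <<'E'
import numpy as np, cv2
from workcell import bot
def snap(n,f=None):
    c=bot.camera(n)
    if f: cv2.imwrite('pics/'+f,c['image'][:,:,::-1])
    c['R']=cv2.Rodrigues(np.array(c['rvec'],float))[0]; c['t']=np.array(c['tvec'],float).ravel(); return c
def ray(c,u,v,z):
    d=c['R'].T@np.array([(u-c['cx'])/c['fx'],(v-c['cy'])/c['fy'],1]); o=-c['R'].T@c['t']
    return o+d*(z-o[2])/d[2]
def dep(c,u,v):
    Z=c['range_z'][int(v),int(u)]
    return c['R'].T@(np.array([(u-c['cx'])/c['fx']*Z,(v-c['cy'])/c['fy']*Z,Z])-c['t'])
def proj(c,p):
    q=c['R']@np.array(p)+c['t']; return [c['fx']*q[0]/q[2]+c['cx'],c['fy']*q[1]/q[2]+c['cy']]
E
python3 - <<'E'
from h import *
np.set_printoptions(precision=4,suppress=True)
a=snap('top','top.png');b=snap('scene','scene.png')
for c in(a,b): print(c['fx'],-c['R'].T@c['t'])
o=bot.get_obs();print(o)
E
```

```text
378.7250937421342 [ 0.3694 -0.2148  1.0417]
364.80469940772485 [0.6274 0.4516 0.624 ]
{'clock': 0.1, 'joint_pos': array([-1.294 ,  0.2414,  0.0039,  1.3352, -0.    ,  1.5708]), 'joint_vel': array([-0.0014, -0.0022,  0.004 ,  0.0003,  0.0015,  0.0003]), 'tau': array([  0.0019, -37.3138,  25.301 ,   0.0109,   0.0002,  -0.    ]), 'eef_pos': array([ 0.1365, -0.4804,  0.2072]), 'tool_rot': array([ 0.9904,  0.1379, -0.0001, -0.0009]), 'ft_force': array([ 0.1598, -0.545 ,  0.4999]), 'ft_torque': array([-0.024 ,  0.077 ,  0.0347]), 'grasp_force': 0.0, 'grip_width': 0.08535267897343339}
```

View pics/top.png

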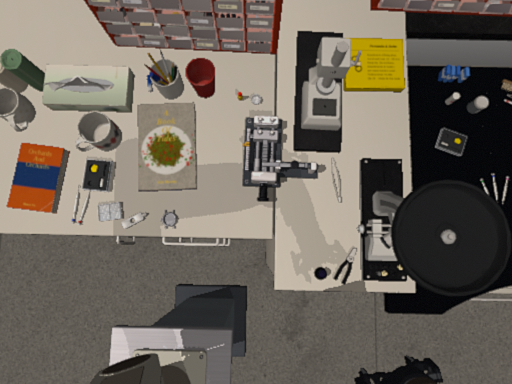

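View pics/scene.png

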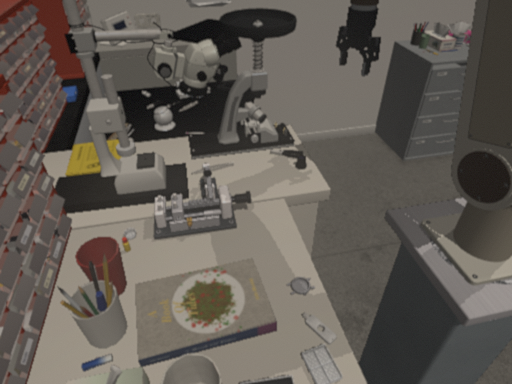

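The top view shows the vice at about (262,150), the knob at (263,192), the lever running right to about (315,170), the tweezers at (336,180) and the loupe at (320,272). I'll enlarge it next.

```bash
python3 - <<'E'
from h import *
np.set_printoptions(precision=4,suppress=True)
c=snap('top');im=c['image'][100:210,230:350,::-1]
cv2.imwrite('pics/crop.png',cv2.resize(im,None,fx=5,fy=5,interpolation=cv2.INTER_CUBIC))
for uv in [(263,192),(263,186),(263,120),(300,170),(313,170)]: print(uv,dep(c,*uv),ray(c,*uv,.05))
E
```

```text
(263, 192) [ 0.5107 -0.2334  0.0533] [ 0.5112 -0.2335  0.05  ]
(263, 186) [ 0.5272 -0.2332  0.0502] [ 0.5272 -0.2332  0.05  ]
(263, 120) [ 0.7068 -0.2298  0.0559] [ 0.7088 -0.2299  0.05  ]
(300, 170) [ 0.5804 -0.3356  0.0114] [ 0.5725 -0.3311  0.05  ]
(313, 170) [ 0.571  -0.3641  0.0609] [ 0.5732 -0.3657  0.05  ]
```

View pics/crop.png

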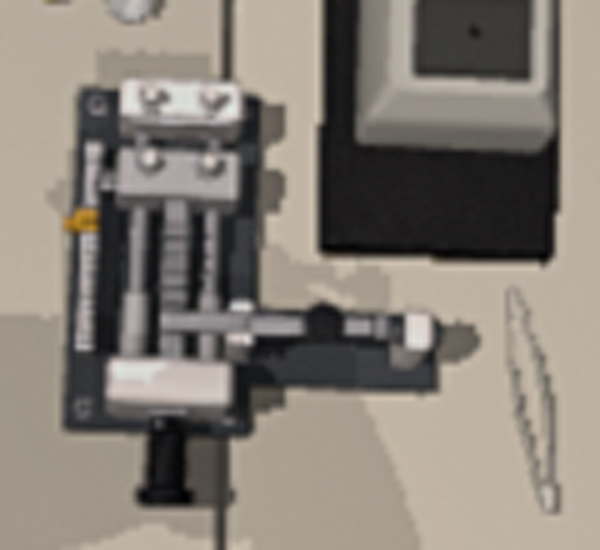

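The crop shows the pad at crop (323,322), the detent post at (420,330), the pillar at (240,320), the knob at (168,465) and the brass rider at (82,222).

```bash
python3 - <<'E'
from h import *
np.set_printoptions(precision=4,suppress=True)
c=snap('top')
P={'pad':(323,322,.079,-.040,-.078),'post':(420,330,.07,-.04,-.125),'flange':(164,494,.061,-.132,0),'front':(170,375,.068,-.0725,0),'fixed':(182,100,.07,.085,0),'rider':(84,222,.045,None,.05)}
A=[];B=[]
for k,(u,v,z,x,y) in P.items():
    u=(u+.5)/5+230-.5;v=(v+.5)/5+100-.5
    w=ray(c,u,v,z);print(k,w,dep(c,u,v))
    if x is not None:A.append((x,y));B.append(w[:2])
A=np.array(A);B=np.array(B)
a=A-A.mean(0);b=B-B.mean(0)
th=np.arctan2((a[:,0]*b[:,1]-a[:,1]*b[:,0]).sum(),(a*b).sum())
R=np.array([[np.cos(th),-np.sin(th)],[np.sin(th),np.cos(th)]]);t=B.mean(0)-R@A.mean(0)
print(th,t);print((B-(A@R.T+t))*1e3)
w=ray(c,(84.5)/5+229.5,(222.5)/5+99.5,.045);print('rider in vice',R.T@(w[:2]-t))
for n,p in(('pad',(-.04,-.078)),('knob',(-.112,0))):print(n,R@p+t)
o=bot.get_obs();from scipy.spatial.transform import Rotation as Q
print(Q.from_quat(o['tool_rot']).as_matrix(),o['eef_pos'])
E
```

```text
pad [ 0.5821 -0.3126  0.079 ] [ 0.5822 -0.3126  0.0785]
post [ 0.5809 -0.3643  0.07  ] [ 0.5815 -0.3647  0.0671]
flange [ 0.4927 -0.232   0.061 ] [ 0.4931 -0.2321  0.0576]
front [ 0.5546 -0.2339  0.068 ] [ 0.5549 -0.2339  0.0663]
fixed [ 0.7033 -0.2376  0.07  ] [ 0.7095 -0.238   0.0519]
rider [ 0.6422 -0.1863  0.045 ] [ 0.6437 -0.1861  0.0394]
-0.02326566163557892 [ 0.6235 -0.2364]
[[ 0.3718  0.8944]
 [ 0.2468 -3.8248]
 [ 1.1281  1.3132]
 [ 3.509   0.8275]
 [-5.2557  0.7897]]
rider in vice [0.0175 0.0505]
pad [ 0.5817 -0.3134]
knob [ 0.5116 -0.2338]
[[ 0.9619  0.2732 -0.0003]
 [ 0.2732 -0.9619  0.0013]
 [ 0.     -0.0013 -1.    ]] [ 0.1365 -0.4806  0.2074]
```

Emit:
jog_arm --deltas '[{"delta_pos":[0.16,0,0],"yaw":0.19,"fingers":0},{"delta_pos":[0.32,0,0],"yaw":0.382,"fingers":0},{"delta_pos":[0.48,0,0],"yaw":0.382,"fingers":0},{"delta_pos":[0.64,0,0],"yaw":0.382,"fingers":0},{"delta_pos":[0.8,0,0],"yaw":0.382,"fingers":0},{"delta_pos":[0.95,0,0],"yaw":0.382,"fingers":0},{"delta_pos":[0.95,0,0],"yaw":0.382,"fingers":0}]'

```text
clock: 0.9
eef_pos: [0.416, -0.4007, 0.2069]
tool_rot: [1.0, -0.008, 0.001, -0.001]
ft_force: [-1.1, -0.9, 0.1]
grip_width: 0.0003
grasp_force: 0.0
```

```bash
python3 - <<'E'
from h import *
np.set_printoptions(precision=3,suppress=True)
c=snap('wrist','w1.png')
print('cam',-c['R'].T@c['t'],bot.get_obs()['eef_pos'])
for p in [(.5817,-.3134,.079),(.5116,-.2338,.056),(.64,-.19,.045)]: print(proj(c,p))
c=snap('top')
for x in (.6,.63,.66,.69,.72,.75):
  r=[]
  for y in (-.28,-.31,-.34,-.37,-.4,-.43):
    u,v=proj(c,(x,y,.1)); r.append(dep(c,u,v)[2])
  print(x,np.array(r))
E
```

```text
cam [ 0.499 -0.402  0.372] [ 0.413 -0.402  0.207]
[np.float64(149.637307131114), np.float64(-6.0113500828558415)]
[np.float64(88.63170917742394), np.float64(82.61233370208028)]
[np.float64(19.618969774567688), np.float64(-65.49310798330893)]
0.6 [-0.002 -0.002 -0.    -0.003 -0.001 -0.003]
0.63 [-0.002  0.026  0.03   0.028  0.03  -0.004]
0.66 [-0.004  0.032  0.027  0.029  0.028  0.03 ]
0.69 [0.    0.028 0.071 0.075 0.077 0.072]
0.72 [-0.002  0.021  0.072  0.088  0.089  0.071]
0.75 [-0.005  0.006  0.071  0.093  0.093  0.075]
```

View pics/w1.png

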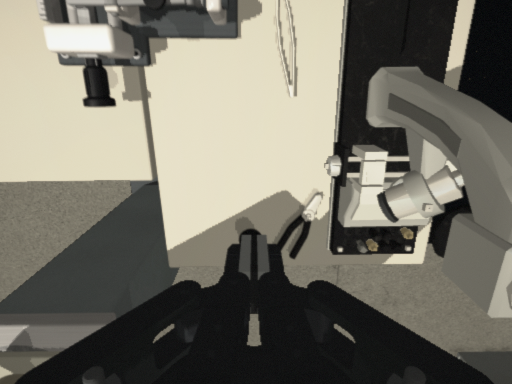

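The wrist view shows the knob at (98,85) and the vice front block at (90,40). The area around the pad is clear. I'll move above the pad.

Emit:
jog_arm --deltas '[{"delta_pos":[0.14,-0.075,0],"fingers":0},{"delta_pos":[0.28,-0.15,0],"fingers":0},{"delta_pos":[0.42,-0.225,0.06],"fingers":0},{"delta_pos":[0.57,-0.3,0.15],"fingers":0},{"delta_pos":[0.57,-0.3,0.25],"fingers":0},{"delta_pos":[0.57,-0.3,0.25],"fingers":0},{"delta_pos":[0.57,-0.3,0.25],"fingers":0}]'

```text
invalid input at $.deltas[0]: expected keys fingers, delta_pos, yaw
```

```bash
python3 - <<'E'
from h import *
np.set_printoptions(precision=4,suppress=True)
c=snap('wrist','w2.png');o=bot.get_obs();print(o['eef_pos'],o['tool_rot'],o['ft_force'])
for p in [(.5817,-.3134,.079),(.5116,-.2338,.056),(.64,-.19,.045)]: print(proj(c,p))
E
```

```text
[ 0.4105 -0.4027  0.2074] [ 0.9999 -0.0112 -0.0007 -0.0003] [-0.1942 -0.4081 -0.4274]
[np.float64(146.19477990747703), np.float64(-11.972863601787594)]
[np.float64(85.84498094266777), np.float64(78.37205381345001)]
[np.float64(15.227681884292764), np.float64(-70.96532403840351)]
```

View pics/w2.png

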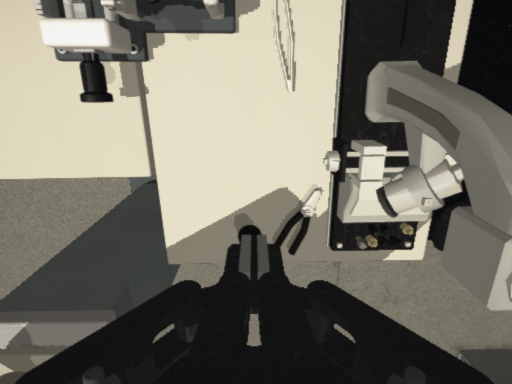

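The move was refused because every row needs a yaw, so the view is unchanged. I'll send it again with yaw.

Emit:
jog_arm --deltas '[{"delta_pos":[0.14,-0.075,0],"yaw":0,"fingers":0},{"delta_pos":[0.28,-0.15,0],"yaw":0,"fingers":0},{"delta_pos":[0.42,-0.225,0.06],"yaw":0,"fingers":0},{"delta_pos":[0.57,-0.3,0.15],"yaw":0,"fingers":0},{"delta_pos":[0.57,-0.3,0.25],"yaw":0,"fingers":0},{"delta_pos":[0.57,-0.3,0.25],"yaw":0,"fingers":0},{"delta_pos":[0.57,-0.3,0.25],"yaw":0,"fingers":0}]'

```text
clock: 1.75
eef_pos: [0.5818, -0.318, 0.1328]
tool_rot: [1.0, -0.013, -0.001, -0.0]
ft_force: [-0.6, 0.0, 0.7]
grip_width: -0.0
grasp_force: 0.0
```

```bash
python3 - <<'E'
from h import *
np.set_printoptions(precision=4,suppress=True)
c=snap('wrist','w3.png');o=bot.get_obs();print(o['eef_pos'],o['tool_rot'],o['ft_force'])
for p in [(.5817,-.3134,.079),(.5116,-.2338,.056),(.64,-.19,.045)]: print(proj(c,p))
E
```

```text
[ 0.5826 -0.3188  0.1345] [ 0.9999 -0.0129  0.0002  0.0003] [0.7347 0.5874 0.221 ]
[np.float64(247.60354571308108), np.float64(201.3613422072874)]
[np.float64(167.83809466743796), np.float64(262.71769938892965)]
[np.float64(102.12836171617644), np.float64(127.00826874252895)]
```

View pics/w3.png

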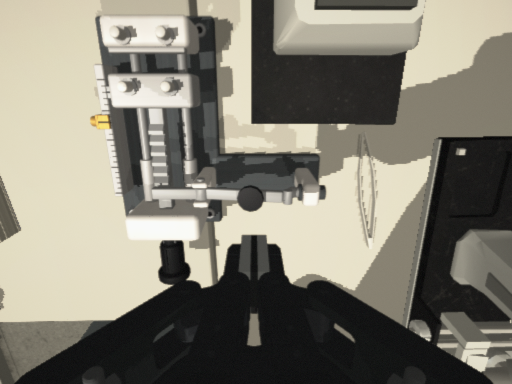

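The wrist view shows the pad at (251,197), the post at (307,190), the rider at (101,122), the knob at (173,262) and the finger tips at (255,240).

```bash
python3 - <<'E'
from h import *
np.set_printoptions(precision=4,suppress=True)
c=snap('wrist')
h=cv2.cvtColor(c['image'],cv2.COLOR_RGB2HSV)
m=(h[:,:,2]<70).astype(np.uint8);m[:,:232]=0;m[:,272:]=0;m[:180]=0;m[225:]=0
n,l,s,ce=cv2.connectedComponentsWithStats(m);i=1+np.argmax(s[1:,4]);print(s[i],ce[i],ray(c,*ce[i],.079),dep(c,*ce[i]),ray(c,251,197,.079))
m=((h[:,:,0]>14)&(h[:,:,0]<28)&(h[:,:,1]>140)&(h[:,:,2]>110)).astype(np.uint8);m[:,130:]=0
n,l,s,ce=cv2.connectedComponentsWithStats(m);i=1+np.argmax(s[1:,4]);print(s[i],ce[i],ray(c,*ce[i],.045))
print(bot.get_obs()['eef_pos'])
E
```

```text
[237 186  26  25 494] [249.3178 197.8401] [ 0.5851 -0.3157  0.079 ] [ 0.5851 -0.3157  0.0791] [ 0.5858 -0.3171  0.079 ]
[ 91 117   8  10  47] [ 94.5106 121.7447] [ 0.6456 -0.1844  0.045 ]
[ 0.5833 -0.3191  0.1355]
```

Emit:
jog_arm --deltas '[{"delta_pos":[0.005,-0.012,0.1],"yaw":0,"fingers":0},{"delta_pos":[0.005,-0.012,0.15],"yaw":0,"fingers":0},{"delta_pos":[0.005,-0.012,0.18],"yaw":0,"fingers":0},{"delta_pos":[0.005,-0.012,0.195],"yaw":0,"fingers":0},{"delta_pos":[0.005,-0.012,0.21],"yaw":0,"fingers":0},{"delta_pos":[0.005,-0.012,0.222],"yaw":0,"fingers":0},{"delta_pos":[0.005,-0.012,0.222],"yaw":0,"fingers":0}]'

```text
clock: 2.55
eef_pos: [0.5855, -0.3137, 0.0666]
tool_rot: [1.0, -0.012, 0.0, 0.0]
ft_force: [0.3, 0.1, 0.1]
grip_width: 0.0004
grasp_force: 0.0
```

Emit:
jog_arm --deltas '[{"delta_pos":[0,0,0.007],"yaw":0,"fingers":0},{"delta_pos":[0,0,0.012],"yaw":0,"fingers":0},{"delta_pos":[0,0,0.012],"yaw":0,"fingers":0}]'

```text
clock: 2.85
eef_pos: [0.5854, -0.3134, 0.0626]
tool_rot: [1.0, -0.012, -0.0, -0.0]
ft_force: [0.2, -0.8, 0.2]
grip_width: 0.0001
grasp_force: 0.0
```

Emit:
jog_arm --deltas '[{"delta_pos":[0,0,-0.08],"yaw":0,"fingers":0},{"delta_pos":[0,0,-0.234],"yaw":0,"fingers":0},{"delta_pos":[0,0,-0.234],"yaw":0,"fingers":0}]'

```text
clock: 3.15
eef_pos: [0.5893, -0.3155, 0.1406]
tool_rot: [1.0, -0.012, 0.006, 0.003]
ft_force: [0.7, -0.8, 1.2]
grip_width: 0.0002
grasp_force: 0.0
```

```bash
python3 - <<'E'
from h import *
np.set_printoptions(precision=4,suppress=True)
c=snap('wrist','w4.png')
h=cv2.cvtColor(c['image'],cv2.COLOR_RGB2HSV)
m=(h[:,:,2]<70).astype(np.uint8);m[:,:232]=0;m[:,272:]=0;m[:180]=0;m[225:]=0
n,l,s,ce=cv2.connectedComponentsWithStats(m);i=1+np.argmax(s[1:,4]);print(s[i],ce[i],dep(c,*ce[i]))
print(bot.get_obs()['eef_pos'])
cv2.imwrite('pics/w4c.png',cv2.resize(c['image'][60:300,60:340,::-1],None,fx=2.5,fy=2.5))
E
```

```text
[241 192  25  24 458] [252.9651 203.321 ] [ 0.585  -0.3156  0.0783]
[ 0.5882 -0.3149  0.1378]
```

View pics/w4c.png

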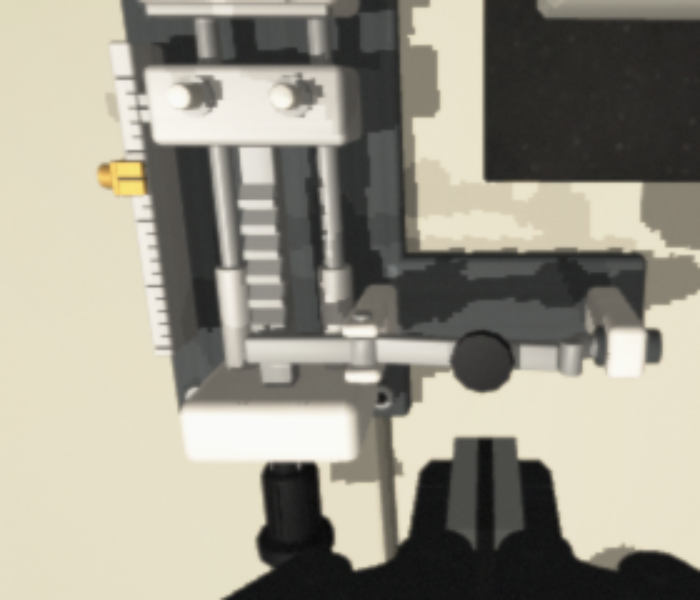

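The crop shows the pad at crop (483,360), still up at about 78 mm, so it was not pressed. The finger tips are at crop (485,440). I'll check where the tips really are against the reported TCP.

```bash
python3 - <<'E'
from h import *
np.set_printoptions(precision=4,suppress=True)
o=bot.get_obs()
c=snap('wrist');e=bot.get_obs()['eef_pos'];print(o['eef_pos'],e,o['tool_rot'],o['joint_pos'],'cam',-c['R'].T@c['t'])
print('proj tcp',proj(c,e))
for v in range(200,262,6):print(v,[dep(c,u,v) for u in (246,254)])
t=snap('top');print('top proj',proj(t,e))
s=snap('scene');u,v=proj(s,e);print('scene',u,v, proj(s,(.585,-.3156,.079)))
cv2.imwrite('pics/s2.png',cv2.resize(s['image'][120:270,120:320,::-1],None,fx=4,fy=4,interpolation=cv2.INTER_CUBIC))
E
```

```text
[ 0.5882 -0.3149  0.1378] [ 0.5868 -0.3141  0.1353] [ 0.9999 -0.0115  0.0041  0.0022] [-0.4916  0.604   0.376   1.3335 -0.      2.6731] cam [ 0.6703 -0.3164  0.3032]
proj tcp [np.float64(251.99286631905716), np.float64(232.00319929254238)]
200 [array([ 0.5874, -0.3092,  0.0772]), array([ 0.5876, -0.3158,  0.0782])]
206 [array([ 0.582 , -0.309 ,  0.0771]), array([ 0.582 , -0.3157,  0.0775])]
212 [array([ 0.5764, -0.3088,  0.0767]), array([ 0.5769, -0.3156,  0.0783])]
218 [array([ 0.5369, -0.306 , -0.0007]), array([ 0.5364, -0.3151, -0.0015])]
224 [array([ 0.529 , -0.3057, -0.0018]), array([ 0.5286, -0.3149, -0.002 ])]
230 [array([ 0.521 , -0.3054, -0.0024]), array([ 0.5212, -0.3147, -0.0015])]
236 [array([ 0.6   , -0.3114,  0.1664]), array([ 0.5998, -0.3156,  0.1662])]
242 [array([ 0.5997, -0.3115,  0.1723]), array([ 0.5994, -0.3155,  0.1721])]
248 [array([ 0.6003, -0.3116,  0.1795]), array([ 0.5993, -0.3155,  0.1779])]
254 [array([ 0.5997, -0.3117,  0.184 ]), array([ 0.5999, -0.3154,  0.1845])]
260 [array([ 0.5993, -0.3118,  0.1885]), array([ 0.5995, -0.3154,  0.189 ])]
top proj [np.float64(297.22947796478843), np.float64(157.22729949718507)]
scene 203.3310903143308 153.73900701935878 [np.float64(206.0354891892651), np.float64(171.92932607183067)]
```

View pics/s2.png

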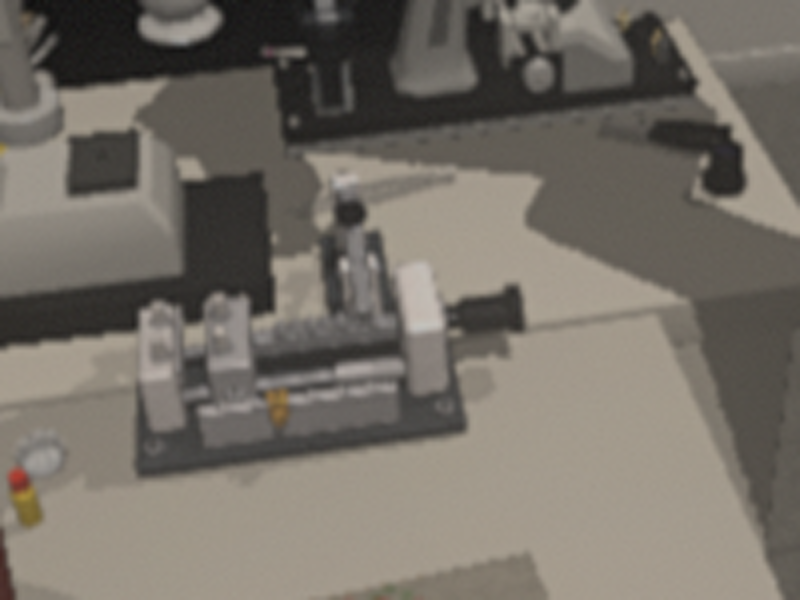

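The scene crop shows the lever up, with the pad at crop (350,212), and no gripper near its projected spot at crop (333,135). The reported pose and the pictures disagree. I'll check by differencing the fixed cameras against their first images.

```bash
python3 - <<'E'
from h import *
np.set_printoptions(precision=4,suppress=True)
for n in('top','scene'):
    c=snap(n,n+'_b.png');old=cv2.imread('pics/'+n+'.png')[:,:,::-1]
    d=np.abs(c['image'].astype(int)-old).max(2)>40
    m=cv2.morphologyEx(d.astype(np.uint8),cv2.MORPH_OPEN,np.ones((3,3)))
    k,l,s,ce=cv2.connectedComponentsWithStats(m)
    for i in range(1,k):
        if s[i,4]>60: print(n,s[i],ce[i],dep(c,*ce[i]))
    print(n,'start tcp',proj(c,(.137,-.481,.208)),'now',proj(c,bot.get_obs()['eef_pos']))
    # any points near the reported tool position
    for z in (.14,.2,.25,.3): u,v=proj(c,(.587,-.314,z));print(z,u,v,dep(c,u,v) if 0<=u<512 and 0<=v<384 else '')
E
```

```text
top [ 274   37  137  253 9822] [331.3361 190.808 ] [ 0.5257 -0.4243 -0.0001]
top [322  39  12  14 100] [326.8   45.84] [ 0.6192 -0.2997  0.5982]
top [ 314   54   65   38 1459] [347.5305  74.7375] [ 0.5805 -0.3246  0.6003]
top [277  99  17  16 166] [284.741  106.3494] [ 0.5346 -0.247   0.6099]
top [313  98  24  18 400] [324.2075 106.6125] [ 0.5347 -0.2936  0.6113]
top [113 101  25  27 253] [126.3794 116.4071] [ 0.7295  0.1612 -0.0032]
top [261 116  26  47 501] [276.022  136.3912] [ 0.4925 -0.2362  0.6269]
top [197 119   9  11  64] [200.0938 123.3281] [ 0.7121 -0.0516  0.0006]
top [122 129  16  11 104] [129.4135 133.2019] [0.6782 0.147  0.0028]
top [ 242  138   78   64 1854] [271.6133 171.6861] [ 0.4498 -0.2314  0.6371]
top [230 153  12  12  64] [235.9219 158.7812] [ 0.6116 -0.1564 -0.0022]
top [104 192  10   8  72] [108.7917 195.8472] [ 0.4989  0.1942 -0.0028]
top [184 215  17  22 147] [191.9592 225.7415] [ 0.3895 -0.147   0.6344]
top [100 221  13  14 171] [106.3275 227.7953] [0.4101 0.1928 0.0012]
top [192 238  24   5 120] [203.5 240. ] [ 0.3743 -0.1631  0.6579]
top [   77   238   19
[... 1964 characters left out ...]
[457 151  31  44 822] [470.6472 169.6326] [-1.4651 -1.4046 -1.0015]
scene [488 153  23  43 502] [500.8048 173.2032] [0.142  0.0759 0.2779]
scene [438 236  34  23 328] [453.003 248.189] [0.0776 0.0062 0.0118]
scene [420 243  23  13 172] [431.1686 248.8779] [ 0.1142 -0.0134 -0.0024]
scene start tcp [np.float64(350.2951910732187), np.float64(81.92832096010623)] now [np.float64(204.4453808285534), np.float64(155.20696452628255)]
0.14 203.06030034153082 152.16466515697368 [ 0.5769 -0.5052  0.0191]
0.2 200.63035510244174 130.5009315909316 [ 0.5901 -0.2556  0.2324]
0.25 198.43552288147845 110.93330525424155 [ 0.5891 -0.2735  0.2698]
0.3 196.06666429067946 89.81417855905013 [ 0.589  -0.2759  0.3161]
```

The fixed views confirm the arm is where it reports in x and y. The visible tips sit about 20 mm above the reported TCP, which explains the miss. I'll press deeper in small, force-checked steps.

Emit:
jog_arm --deltas '[{"delta_pos":[-0.01,0,0.12],"yaw":0,"fingers":0},{"delta_pos":[-0.01,0,0.2],"yaw":0,"fingers":0},{"delta_pos":[-0.01,0,0.24],"yaw":0,"fingers":0},{"delta_pos":[-0.01,0,0.26],"yaw":0,"fingers":0},{"delta_pos":[-0.01,0,0.26],"yaw":0,"fingers":0}]'

```text
clock: 3.95
eef_pos: [0.5818, -0.3132, 0.0548]
tool_rot: [1.0, -0.012, -0.001, -0.0]
ft_force: [-1.1, 0.6, 1.0]
grip_width: -0.0
grasp_force: 0.6
```

Emit:
jog_arm --deltas '[{"delta_pos":[0,0,0.01],"yaw":0,"fingers":0},{"delta_pos":[0,0,0.02],"yaw":0,"fingers":0},{"delta_pos":[0,0,0.02],"yaw":0,"fingers":0}]'

```text
clock: 4.25
eef_pos: [0.5834, -0.3142, 0.0531]
tool_rot: [1.0, -0.012, 0.002, 0.001]
ft_force: [-5.7, 2.9, 13.6]
grip_width: -0.0001
grasp_force: 7.0
```

Emit:
jog_arm --deltas '[{"delta_pos":[0,0,0.013],"yaw":0,"fingers":0},{"delta_pos":[0,0,0.027],"yaw":0,"fingers":0},{"delta_pos":[0,0,0.027],"yaw":0,"fingers":0}]'

```text
clock: 4.55
eef_pos: [0.5838, -0.3158, 0.0433]
tool_rot: [1.0, -0.012, 0.002, 0.002]
ft_force: [-2.4, -3.9, 6.1]
grip_width: 0.0004
grasp_force: 3.7
```

Emit:
jog_arm --deltas '[{"delta_pos":[0,0,0.007],"yaw":0,"fingers":0},{"delta_pos":[0,0,0.013],"yaw":0,"fingers":0},{"delta_pos":[0,0,0.013],"yaw":0,"fingers":0}]'

```text
clock: 4.85
eef_pos: [0.584, -0.3159, 0.0427]
tool_rot: [1.0, -0.012, 0.003, 0.003]
ft_force: [-7.4, -0.5, 20.5]
grip_width: -0.0
grasp_force: 10.0
```

Emit:
jog_arm --deltas '[{"delta_pos":[0,0,-0.1],"yaw":0,"fingers":0},{"delta_pos":[0,0,-0.25],"yaw":0,"fingers":0},{"delta_pos":[0,0,-0.33],"yaw":0,"fingers":0},{"delta_pos":[0,0,-0.33],"yaw":0,"fingers":0},{"delta_pos":[0,0,-0.33],"yaw":0,"fingers":0}]'

```text
clock: 5.35
eef_pos: [0.5831, -0.3134, 0.1364]
tool_rot: [1.0, -0.011, 0.001, 0.0]
ft_force: [-0.2, -0.6, -0.4]
grip_width: -0.0002
grasp_force: 0.0
```

```bash
python3 - <<'E'
from h import *
np.set_printoptions(precision=4,suppress=True)
c=snap('wrist','w5.png')
h=cv2.cvtColor(c['image'],cv2.COLOR_RGB2HSV)
m=(h[:,:,2]<70).astype(np.uint8);m[:,:232]=0;m[:,272:]=0;m[:180]=0;m[225:]=0
n,l,s,ce=cv2.connectedComponentsWithStats(m);i=1+np.argmax(s[1:,4]);print(s[i],ce[i],dep(c,*ce[i]))
for u,v in [(173,262),(175,268)]:print(dep(c,u,v))
m=((h[:,:,2]<60)).astype(np.uint8);m[:,:140]=0;m[:,205:]=0;m[:240]=0;m[292:]=0
n,l,s,ce=cv2.connectedComponentsWithStats(m)
for i in range(1,n):
  if s[i,4]>80: print(s[i],ce[i],ray(c,*ce[i],.056))
print(bot.get_obs())
E
```

```text
[246 182  25  24 462] [257.7965 193.2965] [ 0.5847 -0.3174  0.0677]
[ 0.511  -0.2331  0.0549]
[ 0.5045 -0.2345  0.0555]
[ 164  241   41   51 1283] [179.7724 268.191 ] [ 0.5045 -0.2393  0.056 ]
{'clock': 5.4, 'joint_pos': array([-0.4935,  0.6017,  0.3644,  1.3349,  0.0004,  2.6711]), 'joint_vel': array([-0.0013,  0.0195, -0.0244,  0.0013, -0.0017, -0.0022]), 'tau': array([ -0.0044, -55.343 ,  26.2971,  -0.0327,   0.0049,   0.    ]), 'eef_pos': array([ 0.5821, -0.313 ,  0.1349]), 'tool_rot': array([ 0.9999, -0.0115, -0.0005, -0.0005]), 'ft_force': array([-0.2526,  0.3132, -1.352 ]), 'ft_torque': array([ 0.0006, -0.0291,  0.0157]), 'grasp_force': 0.0, 'grip_width': -2.8371872134225942e-05}
```

The pad top is at 67.7 mm, so the lever is latched. Next I'll open the fingers and move over the knob.

Emit:
jog_arm --deltas '[{"delta_pos":[-0.08,-0.085,0],"yaw":0,"fingers":1},{"delta_pos":[-0.16,-0.17,0],"yaw":0,"fingers":1},{"delta_pos":[-0.236,-0.256,0],"yaw":0,"fingers":1},{"delta_pos":[-0.236,-0.256,0.05],"yaw":0,"fingers":1},{"delta_pos":[-0.236,-0.256,0.1],"yaw":0,"fingers":1},{"delta_pos":[-0.236,-0.256,0.1],"yaw":0,"fingers":1},{"delta_pos":[-0.236,-0.256,0.1],"yaw":0,"fingers":1}]'

```text
clock: 6.1
eef_pos: [0.5125, -0.2345, 0.1046]
tool_rot: [1.0, -0.012, -0.002, -0.001]
ft_force: [0.1, -0.2, 0.9]
grip_width: 0.0852
grasp_force: 0.0
```

```bash
python3 - <<'E'
from h import *
np.set_printoptions(precision=4,suppress=True)
c=snap('wrist','w6.png');o=bot.get_obs();print(o['eef_pos'],o['tool_rot'],o['grip_width'])
for p in [(.513,-.235,.056),(.5,-.235,.06),(.645,-.19,.045)]: print(proj(c,p))
cv2.imwrite('pics/w6v.png',cv2.resize(c['image'][:,:,::-1],(800,600),interpolation=cv2.INTER_CUBIC))
E
```

```text
[ 0.5132 -0.2349  0.1054] [ 0.9999 -0.0117 -0.0007 -0.0004] 0.08555386006870044
[np.float64(253.93207441747134), np.float64(202.82799610396634)]
[np.float64(254.32069134650033), np.float64(219.9933855367832)]
[np.float64(183.02803325064747), np.float64(17.081944423259472)]
```

View pics/w6v.png

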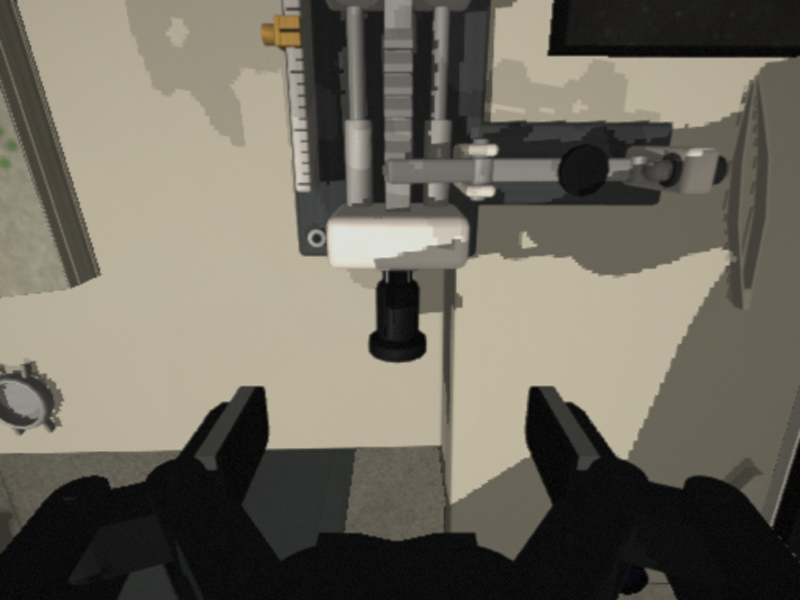

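The view shows the knob grip from (398,280) to (398,333), the flange at rows 335–360, the rider at (285,31), and the open fingers on either side. The lever is down.

```bash
python3 - <<'E'
from h import *
np.set_printoptions(precision=4,suppress=True)
c=snap('wrist');im=c['image']
k=512/800
for n,u,v,z in [('gripfront',398,281,.056),('flangefront',398,332,.061),('flangeback',398,350,.061),('blockfront',398,262,.068),('pad',583,170,.067),('riderline',300,31,.045)]:
    print(n,ray(c,u*k,v*k,z),dep(c,u*k,v*k))
E
```

```text
gripfront [ 0.5325 -0.2365  0.056 ] [ 0.5312 -0.2365  0.0519]
flangefront [ 0.5073 -0.2359  0.061 ] [ 0.5049 -0.2359  0.0554]
flangeback [ 0.4974 -0.2357  0.061 ] [ 0.4963 -0.2357  0.0588]
blockfront [ 0.5452 -0.2368  0.068 ] [ 0.5452 -0.2368  0.068 ]
pad [ 0.5839 -0.3176  0.067 ] [ 0.5839 -0.3176  0.0671]
riderline [ 0.6442 -0.1962  0.045 ] [ 0.6457 -0.195   0.0381]
```

Emit:
jog_arm --deltas '[{"delta_pos":[0.013,0.004,0.1],"yaw":0,"fingers":1},{"delta_pos":[0.013,0.004,0.2],"yaw":0,"fingers":1},{"delta_pos":[0.013,0.004,0.27],"yaw":0,"fingers":1},{"delta_pos":[0.013,0.004,0.32],"yaw":0,"fingers":1},{"delta_pos":[0.013,0.004,0.32],"yaw":0,"fingers":1},{"delta_pos":[0.013,0.004,0.32],"yaw":0,"fingers":1}]'

```text
clock: 6.8
eef_pos: [0.5178, -0.2366, 0.0105]
tool_rot: [1.0, -0.012, 0.0, 0.0]
ft_force: [-0.3, -0.3, -0.6]
grip_width: 0.0856
grasp_force: 0.0
```

Emit:
jog_arm --deltas '[{"delta_pos":[0,0,0.02],"yaw":0,"fingers":1},{"delta_pos":[0,0,0.02],"yaw":0,"fingers":0},{"delta_pos":[0,0,0.02],"yaw":0,"fingers":0},{"delta_pos":[0,0,0.02],"yaw":0,"fingers":0},{"delta_pos":[0,0,0.02],"yaw":0,"fingers":0},{"delta_pos":[0,0,0.02],"yaw":0,"fingers":0},{"delta_pos":[0,0,0.02],"yaw":0,"fingers":0},{"delta_pos":[0,0,0.02],"yaw":0,"fingers":0}]'

```text
clock: 7.6
eef_pos: [0.5175, -0.2347, 0.0046]
tool_rot: [1.0, -0.011, 0.0, -0.001]
ft_force: [-0.6, 5.4, 5.1]
grip_width: 0.0202
grasp_force: 58.6
```

Emit:
jog_arm --deltas '[{"delta_pos":[-0.01,0,0],"yaw":0,"fingers":0},{"delta_pos":[-0.02,0,0],"yaw":0,"fingers":0},{"delta_pos":[-0.03,0,0],"yaw":0,"fingers":0},{"delta_pos":[-0.04,0,0],"yaw":0,"fingers":0},{"delta_pos":[-0.05,0,0],"yaw":0,"fingers":0},{"delta_pos":[-0.06,0,0],"yaw":0,"fingers":0},{"delta_pos":[-0.07,0,0],"yaw":0,"fingers":0},{"delta_pos":[-0.07,0,0],"yaw":0,"fingers":0},{"delta_pos":[-0.07,0,0],"yaw":0,"fingers":0}]'

```text
clock: 8.5
eef_pos: [0.5007, -0.2344, 0.0047]
tool_rot: [1.0, -0.011, 0.004, -0.001]
ft_force: [9.5, 5.1, -2.7]
grip_width: 0.0201
grasp_force: 58.7
```

```bash
python3 - <<'E'
from h import *
np.set_printoptions(precision=4,suppress=True)
o=bot.get_obs();print(o['eef_pos'],o['ft_force'],o['grip_width'],o['grasp_force'])
t=snap('top','t7.png');w=snap('wrist','w7.png');s=snap('scene','s7.png')
for c in (t,w,s): print(proj(c,(.6446,-.1955,.045)),proj(c,(.651,-.1955,.042)),dep(c,*proj(c,(.6446,-.1955,.045))) if proj(c,(.6446,-.1955,.045))[1]>0 else '')
def cr(c):
  u,v=proj(c,(.645,-.195,.045));u=int(np.clip(u,25,486));v=int(np.clip(v,25,358));print(u-25,v-25)
  return cv2.resize(c['image'][v-25:v+25,u-25:u+25,::-1],(400,400),interpolation=cv2.INTER_CUBIC)
cv2.imwrite('pics/c7.png',np.hstack([cr(w),cr(s)]))
E
```

```text
[ 0.5007 -0.2344  0.0047] [ 9.452   5.0959 -2.7423] 0.020125657561098038 58.70279610157013
[np.float64(249.82247924055036), np.float64(143.19762724521303)] [np.float64(249.89085981404205), np.float64(141.20616879473786)] [ 0.5246 -0.2039  0.4798]
[np.float64(130.46859926935014), np.float64(-91.4921825157339)] [np.float64(131.11079257241713), np.float64(-109.35101864154606)] 
[np.float64(188.04584581852362), np.float64(216.4156939462547)] [np.float64(185.45358198643095), np.float64(217.77932522899832)] [ 0.6448 -0.2048  0.0366]
103 0
162 191
```

The pull works: 17 mm drawn at 9.5 N. I'll compare the shut-jaw close-up (w5) with the scene view now to get the exact mark.

```bash
python3 - <<'E'
from h import *
a=cv2.imread('pics/w5.png')[70:145,85:160];b=cv2.imread('pics/s7.png')[195:235,165:205]
cv2.imwrite('pics/c8.png',np.hstack([cv2.resize(a,(600,600),interpolation=cv2.INTER_CUBIC)[:, :400],cv2.resize(b,(400,400),interpolation=cv2.INTER_CUBIC)[list(range(400))+[399]*200]]))
E
```

```text
(no output)
```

View pics/c8.png

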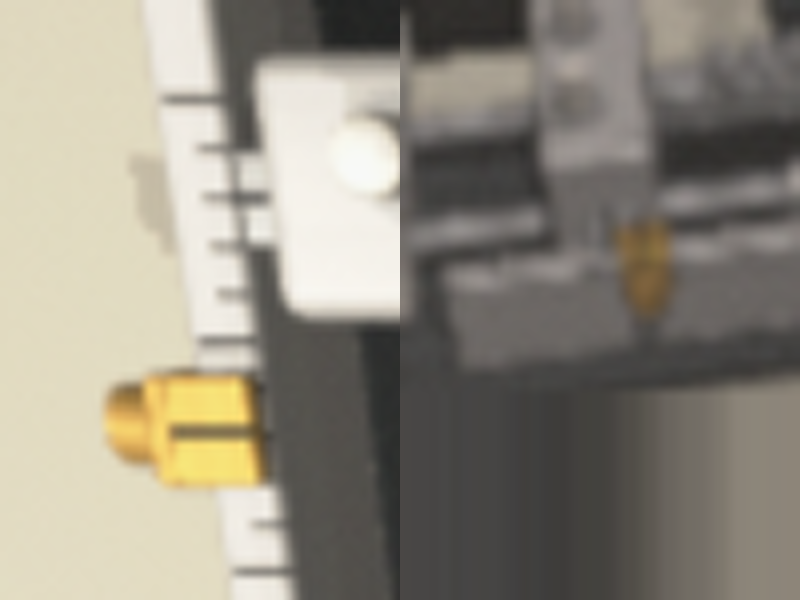

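In the shut-jaw close-up the pointer line is at crop (253,198) and the rider line at (240,432), with 5 mm ticks about 48 px apart. In the scene crop the jaw pointer is still short of the rider, which is at (645,250). I'll convert these with rays.

```bash
python3 - <<'E'
from h import *
np.set_printoptions(precision=4,suppress=True)
c=snap('wrist');o=bot.get_obs();C=-c['R'].T@c['t']+np.array([.5821,-.313,.1349])-o['eef_pos']
c['R0']=c['R'];c['t']=-c['R']@C
f=lambda u,v,z:ray(c,85+(u+.5)/8-.5,70+(v+.5)/8-.5,z)
P=f(253,198,.042);I=f(240,432,.045);T=[f(195,100,.044),f(225,341,.044)]
x=np.array([1,-.023,0]);print(C,P,I,'rider',(P-I)@x,'5 ticks',(T[0]-T[1])@x,o['eef_pos'],o['tool_rot'])
a=cv2.imread('pics/scene_b.png');b=cv2.imread('pics/s7.png');s=snap('scene')
# jaw block displacement in the scene view: match the block's top patch with pegs
u,v=map(int,proj(s,(.66,-.237,.065)));tm=a[v-10:v+12,u-9:u+9]
r=cv2.matchTemplate(b[v-14:v+16,u-15:u+30],tm,cv2.TM_CCOEFF_NORMED);_,m,_,l=cv2.minMaxLoc(r)
row=r[l[1],l[0]-1:l[0]+2];d=(row[0]-row[2])/(2*(row[0]+row[2]-2*row[1]))
p0=ray(s,u,v,.065);p1=ray(s,u+l[0]-6+d,v+l[1]-4,.065);print(u,v,m,l,d,p0,p1,(p0-p1)[:2])
E
```

```text
[ 0.6642 -0.3155  0.3003] [ 0.667  -0.1985  0.042 ] [ 0.6432 -0.1943  0.045 ] rider 0.023979197814600936 5 ticks 0.024185440255216902 [ 0.5008 -0.2344  0.0047] [ 0.9999 -0.0106  0.0041 -0.0014]
179 199 0.5673445463180542 (13, 3) -0.26922676 [ 0.6601 -0.2397  0.065 ] [ 0.6441 -0.2398  0.065 ] [0.016  0.0001]
```

Emit:
jog_arm --deltas '[{"delta_pos":[-0.007,0,0],"yaw":0,"fingers":0},{"delta_pos":[-0.014,0,0],"yaw":0,"fingers":0},{"delta_pos":[-0.021,0,0],"yaw":0,"fingers":0},{"delta_pos":[-0.028,0,0],"yaw":0,"fingers":0},{"delta_pos":[-0.028,0,0],"yaw":0,"fingers":0},{"delta_pos":[-0.028,0,0],"yaw":0,"fingers":0},{"delta_pos":[-0.028,0,0],"yaw":0,"fingers":0},{"delta_pos":[-0.028,0,0],"yaw":0,"fingers":0}]'

```text
clock: 9.55
eef_pos: [0.4929, -0.2342, 0.0047]
tool_rot: [1.0, -0.011, 0.005, -0.001]
ft_force: [10.0, 5.7, -3.6]
grip_width: 0.0198
grasp_force: 58.7
```

```bash
python3 - <<'E'
from h import *
np.set_printoptions(precision=4,suppress=True)
o=bot.get_obs();print(o['eef_pos'],o['ft_force'],o['grip_width'],o['tool_rot'])
a=cv2.imread('pics/scene_b.png');s=snap('scene','s9.png');b=cv2.imread('pics/s9.png')
for q in [(.66,-.237,.065),(.655,-.21,.06),(.66,-.225,.065)]:
  u,v=map(int,proj(s,q));tm=a[v-10:v+12,u-9:u+9]
  for n in('s7','s9'):
    bb=cv2.imread(f'pics/{n}.png')
    r=cv2.matchTemplate(bb[v-14:v+16,u-15:u+35],tm,cv2.TM_CCOEFF_NORMED);_,m,_,l=cv2.minMaxLoc(r)
    row=r[l[1],l[0]-1:l[0]+2];d=(row[0]-row[2])/(2*(row[0]+row[2]-2*row[1]))
    print(n,m,l,(ray(s,u,v,q[2])-ray(s,u+l[0]-6+d,v+l[1]-4,q[2]))[:2])
# knob flange back edge and pad height by depth in the wrist view
w=snap('wrist','w9.png')
f=w['fx'];Z=w['range_z'];v,u=np.mgrid[0:384,0:512]
X=np.stack([(u-w['cx'])/f*Z,(v-w['cy'])/w['fy']*Z,Z],-1)-w['t'];W=X@w['R']
ok=(Z>0)
m=ok&(abs(W[...,1]+.316)<.006)&(abs(W[...,0]-.584)<.006);print('pad z',np.median(W[m][:,2]) if m.any() else None)
m=ok&(abs(W[...,1]+.236)<.008)&(W[...,2]>.05)&(W[...,2]<.063)&(W[...,0]<.535);print('knob x',W[m][:,0].min(),W[m][:,0].max())
m=ok&(abs(W[...,1]+.236)<.02)&(W[...,2]>.062)&(W[...,2]<.075)&(W[...,0]<.6)&(W[...,0]>.53);print('block front x',np.percentile(W[m][:,0],2))
E
```

```text
[ 0.4929 -0.2342  0.0047] [ 9.9842  5.6951 -3.6336] 0.019765926783854065 [ 0.9999 -0.0105  0.0046 -0.0015]
s7 0.5673438906669617 (13, 3) [0.016  0.0001]Traceback (most recent call last):
  File "<stdin>", line 10, in <module>
IndexError: index 0 is out of bounds for axis 0 with size 0
```

```bash
python3 - <<'E'
from h import *
np.set_printoptions(precision=4,suppress=True)
def cloud(w):
    Z=w['range_z'];v,u=np.mgrid[0:384,0:512]
    X=np.stack([(u-w['cx'])/w['fx']*Z,(v-w['cy'])/w['fy']*Z,Z],-1)-w['t'];return X@w['R'],Z>0
s=snap('scene');W,ok=cloud(s)
# in vice axes (th=-.023, origin .6287,-.239)
th=-.023;R=np.array([[np.cos(th),-np.sin(th)],[np.sin(th),np.cos(th)]])
V=(W[...,:2]-[.6287,-.239])@R;z=W[...,2]
h=cv2.cvtColor(s['image'],cv2.COLOR_RGB2HSV)
m=ok&(h[...,0]>10)&(h[...,0]<30)&(h[...,1]>110)&(abs(V[...,0]-.017)<.03)&(abs(V[...,1]-.05)<.03)
print('brass',m.sum(),np.percentile(V[m],[2,50,98],axis=0),np.percentile(z[m],[5,95]))
m=ok&(z>.045)&(abs(V[...,1]-.015)<.03)&(V[...,0]>-.04)&(V[...,0]<.12)
hi,e=np.histogram(V[m][:,0],np.arange(-.04,.121,.004));print(np.c_[e[:-1],hi].T)
w=snap('wrist');W,ok=cloud(w)
m=ok&(abs(W[...,1]+.316)<.006)&(abs(W[...,0]-.584)<.006);print('pad z',np.median(W[m][:,2]) if m.any() else None)
E
```

```text
brass 23 [[0.0101 0.0486]
 [0.0137 0.0568]
 [0.0167 0.0652]] [0.0383 0.0444]
[[-0.04  -0.036 -0.032 -0.028 -0.024 -0.02  -0.016 -0.012 -0.008 -0.004
  -0.     0.004  0.008  0.012  0.016  0.02   0.024  0.028  0.032  0.036
   0.04   0.044  0.048  0.052  0.056  0.06   0.064  0.068  0.072  0.076
   0.08   0.084  0.088  0.092  0.096  0.1    0.104  0.108  0.112  0.116]
 [12.    10.    11.    10.     9.    10.     8.     7.    10.     6.
  27.    29.    31.    39.    36.    30.    21.     0.     0.     0.
   0.     0.     0.     0.     0.     0.    18.    29.    42.    42.
  23.    31.    29.     2.     0.     0.     0.     0.     0.     0.   ]]
pad z 0.06689341224612717
```

```bash
python3 -c "
from workcell import bot
o=bot.get_obs();print(o['clock'],o['eef_pos'],o['grasp_force'],o['ft_force']);print(bot.job_done())"
```

```text
9.7 [ 0.49292768 -0.23419989  0.00473779] 58.73469650745392 [10.37209751  7.06411803 -3.62826489]
the job is handed in; nothing more can be done
None
```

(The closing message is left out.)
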